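# Lift a scoop bin out of its sloping rack and empty it

### The job

Take the scoop bin that holds the walnuts by its wooden grip and draw it straight out of its snug pocket in the sloping rack before tipping it at all. Then tip all four walnuts over its slanted front into the single blue bowl, and set the empty bin down without dropping it, upright with its whole base on the wooden draining board. Leave the bowl where it stands and do not disturb the other two bins, the stack of bowls, the cruet or the spatula.

Things in the scene. Friction and masses are not known exactly. Their poses are not given: they have to be found in the camera images.
- rack_slope (a point): fixed wooden rack, 283 mm wide, three pockets in a row along y, 91 mm apart, a bin in each. Point: centre of the middle pocket's floor. z: the line along which bins slide out, leaning 24 degrees towards the robot's side; x up the slope, y along the row. Pocket walls rise 45 mm above the pocket floor, 1 to 2 mm clear of the bin; a bin is out once its base is 50 mm above that floor
- walnut_bin_grip (a point): centre of the walnut bin's wooden grip, 109 mm above the middle of its base; axes of the bin: z base to mouth, x from pouring front to back, y across. The grip is a bar 14 mm thick (y), 22 high (z), 68 long (x: 28 ahead, 40 behind the point), fixed to the back wall, over the mouth. Flat sides face +y and -y: pinch it along y, the fingers leaning any way in the bin's xz plane
- walnut_bin_lip (a point): middle of the walnut bin's pouring lip, 97 mm ahead (-x) of the grip point and 61 mm below it. One of three like sheet-metal bins, 150 to 270 g: base 80 (x) by 78 mm, sides 80 mm high; the front slants out 50 degrees from z, from the base's front edge to the lip. Walnuts begin to roll out when the bin's z is tipped about 42 degrees towards the front, all by 55
- walnut0: walnut, a nearly round nut 32 mm across; origin at its centre
- walnut1: walnut, a nearly round nut 32 mm across; origin at its centre
- walnut2: walnut, a nearly round nut 32 mm across; origin at its centre
- walnut3: walnut, a nearly round nut 32 mm across; origin at its centre
- bowl: the single blue plastic bowl to fill, loose, 110 g: 164 mm across the rim, 62 mm high; origin at the centre of its underside, z up
- board_top (a point): the wooden draining board, fixed, 240 (x) by 170 (y) mm and 18 mm thick; this point is the centre of its top face, z up
- cinnamon_bin_grip (a point): centre of the grip of the like bin that holds cinnamon sticks, not to be disturbed; same axes as the walnut bin's
- chocolate_bin_grip (a point): centre of the grip of the like bin that holds a round chocolate tablet, not to be disturbed; same axes as the walnut bin's
- bowl_stack: stack of four nested blue bowls, bystander, 164 mm across and 119 mm high; origin at the centre of its underside
- cruet: glass cruet with a twist cap, bystander, 62 mm across and 127 mm high; origin at the centre of its underside
- spatula_grip (a point): wooden spatula lying on the counter near the robot, bystander, 260 mm long, under 30 mm high; this point is on its handle
Not all that is in view belongs to the job. Leave any red look-alike of the bowl alone. Leave any green look-alike of the part that bears walnut_bin_grip alone.

How it is judged:
By the outcome, as a careful person would: the job done as asked, in the order asked, and still so for the second after the job is handed in, with the robot touching nothing.
It also fails if it takes over 64 s, if anything falls off the work surface, if the arm or the gripper's body presses on something with over 40 N, if the wrist force passes 120 N, or if a joint passes its speed limit or range.

### The arm

A 6-joint arm with a two-finger parallel gripper is mounted at the origin on the work surface. World frame = base frame: x ahead of the robot, y to its left, z up, the work surface at z = 0. Lengths are in m, angles in degrees, forces in N, time in s.
With the tool pointing down it reaches from about 0.35 to 0.975 m from the base axis. Payload 7.1 kg.
Tool frame: the origin (TCP) lies at the very end of the fingers, on their centre line; the grasp point (between the pads) lies 19 mm behind it; z points along the fingers, y is the direction in which the jaws open and shut (so a half turn about z gives the same grasp; the last joint's range is limited). The gripper opens to 88 mm and grips with 3 to 60 N. Pads are 20 mm wide; open, the fingers measure 115 mm over their backs; the gripper's body (75 mm by 178 mm) begins 61 mm behind the grasp point.
Start: joints at [-67.838, 24.242, 93.386, -0, 62.372, -1.089], TCP at [0.247, -0.574, 0.223] pointing down, gripper open.
Joint ranges: [-172.04, 172.04], [-51.8, 120.97], [4.93, 147.93], [-75.15, 255.16], [6.16, 154.13], [-145.62, 145.62]. Speed limits (degrees/s): [136.94, 136.94, 172.46, 180, 180, 180].

### API

Orientations are given as a 3x3 rotation matrix whose columns are the frame's x, y, z axes.
In Python, from plant import robot gives the robot as it stands. The module is installed in compiled form; this text tells all that it offers.
- The arm moves only by the tool servo_tool, never from a script. Its argument "plan" is one flat list of numbers, 7 for each row, row after row: the opening, from 0 (shut) to 1 (fully open), then the shift along the tool's x, y, z in m, then the turn, a rotation vector about the tool's x, y, z in rad. In form: [claw, x, y, z, rx, ry, rz, claw, x, y, z, rx, ry, rz, ...]. A call has 1 to 12 rows; each row shifts and turns the pose as measured when the row begins, along the tool's axes as they then stand; what a row does not reach is not made up. A row lasts 1/10 s, in which the tool goes at most 50 mm and 8.59 degrees, less where a joint would pass 70% of its speed; a pose out of reach is approached as far as the arm can. A call with a gripper value outside its range is refused whole. The fingers move at their own pace and stop on an object; "newtons" is the grip in N (left out, the last holds). Time passes only in rows, so rows that do not move let the fingers close. It gives the time, the measured TCP pose, the force and the opening at its end, in the units of the state.
- robot.state(): the state, without advancing time (a new reading comes with each control period).
- robot.camera(name): name is "scene" or "top" or "wrist"; returns a dict with "pixels" (420x560x3 uint8, red, green, blue), "K" (3x3 intrinsics, pixels), "k1" (the pictures are not rectified: a ray, as slopes to the right and down, at radius r is drawn at 1 + k1 r^2 times it, then the intrinsics apply), "R" (3x3) and "t" (3): a world point X has camera coordinates R X + t. Camera axes: x right, y down, z forward; pixel columns grow to the right and rows downward; lengths in m; the calibration is good to about 2 mm. A picture is of the moment at which its call begins. There is no depth.
- robot.job_done(): hands the job in, once; it reports no verdict.
The state is a dict: "time_s": time; "joint_positions": joint angles; "joint_velocities": joint speeds; "effort": joint torques, N m; "ee_pos": TCP position; "tool_rot": TCP orientation; "force": force on the tool from outside, world axes, zero at the start; "wrist_torque": the same for the moment, N m; "opening": finger opening in m.
Only numpy, scipy, OpenCV 4.12 (cv2) and the standard library are available. Lean on these libraries where they do the work, as an engineer would, in place of code of your own. Each camera call takes 0.05 s, during which the arm holds its last target. There are 200 camera calls.

## Working session

There is one attempt and no reset: what is moved stays moved. The work goes in short steps, Python scripts to look and compute and a tool call to move; the robot and the scene stay as the last step left them, time stands still between calls to the robot, and variables do not carry over. Pictures are saved under pics/ and viewed, about 8 in all and at most 12, crops included, and the job is handed in when it is done.

Besides the shell and the picture viewer there is one more tool, called after "Request:" as a command line: name --argument value ..., lists and objects as JSON in quotes. servo_tool: Moves the arm, as the interface text tells. Its arguments: {"type":"object","properties":{"plan":{"type":"array","items":{"type":"number"}},"newtons":{"type":"number"}},"required":["plan"]}

```bash
mkdir -p pics
cat > h.py <<'E'
import numpy as np, cv2
from plant import robot
def snap(n,f):
    c=robot.camera(n); cv2.imwrite(f'pics/{f}.png',c['pixels'][:,:,::-1]); np.savez(f'pics/{f}.npz',**c); return c
def ray(c,u,v):
    K=c['K']; k1=float(c['k1']); d=np.array([(u-K[0,2])/K[0,0],(v-K[1,2])/K[1,1]]); s=d.copy()
    for _ in range(20): s=d/(1+k1*(s@s))
    R=c['R']; r=R.T@np.array([s[0],s[1],1]); return -R.T@c['t'], r/np.linalg.norm(r)
def atz(c,u,v,z):
    o,r=ray(c,u,v); return o+r*(z-o[2])/r[2]
def proj(c,X):
    p=c['R']@np.asarray(X,float)+c['t']; s=p[:2]/p[2]; s=s*(1+float(c['k1'])*(s@s)); return c['K'][:2,:2]@s+c['K'][:2,2]
def tri(*obs):
    A=np.zeros((3,3));b=np.zeros(3)
    for c,u,v in obs:
        o,r=ray(c,u,v);P=np.eye(3)-np.outer(r,r);A+=P;b+=P@o
    X=np.linalg.solve(A,b); return X,[np.round(proj(c,X)-[u,v],1) for c,u,v in obs]
def load(f): return dict(np.load(f'pics/{f}.npz'))
E
python3 - <<'E'
from h import *
for n in ['scene','top']:
    c=snap(n,n+'0'); print(n,c['pixels'].shape,np.round(-c['R'].T@c['t'],3),c['k1'],c['K'][0,0]); print(np.round(c['R'],2).tolist())
    cv2.imwrite(f'pics/{n}0b.png',cv2.resize(c['pixels'][:,:,::-1],(800,600),interpolation=cv2.INTER_CUBIC))
E
```

```text
scene (420, 560, 3) [ 0.998 -0.486  1.204] -0.1356755562291302 484.11706456528765
[[0.72, 0.69, -0.01], [0.58, -0.61, -0.54], [-0.38, 0.38, -0.84]]
top (420, 560, 3) [0.339 0.016 1.342] 0.008900885954867868 500.38044305118893
[[0.02, -1.0, 0.0], [-0.99, -0.02, -0.16], [0.16, -0.0, -0.99]]
```

View pics/scene0b.png

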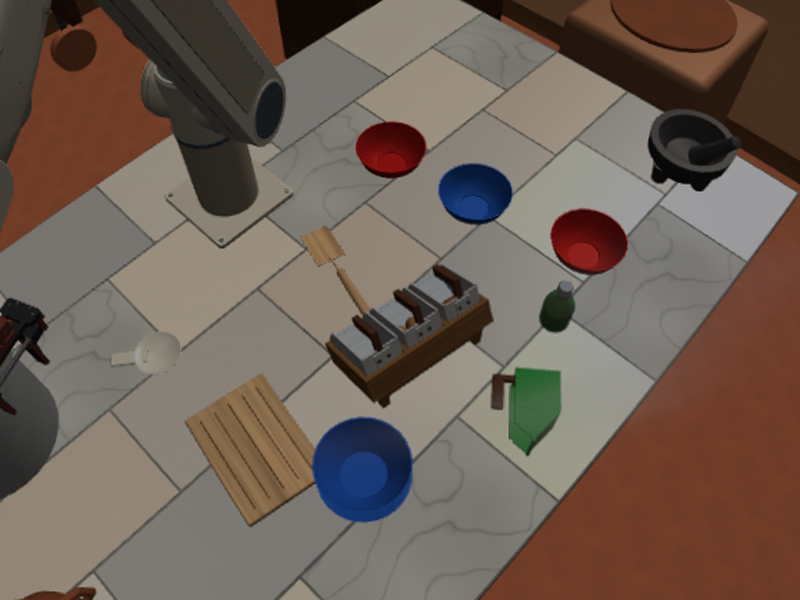

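View pics/top0b.png

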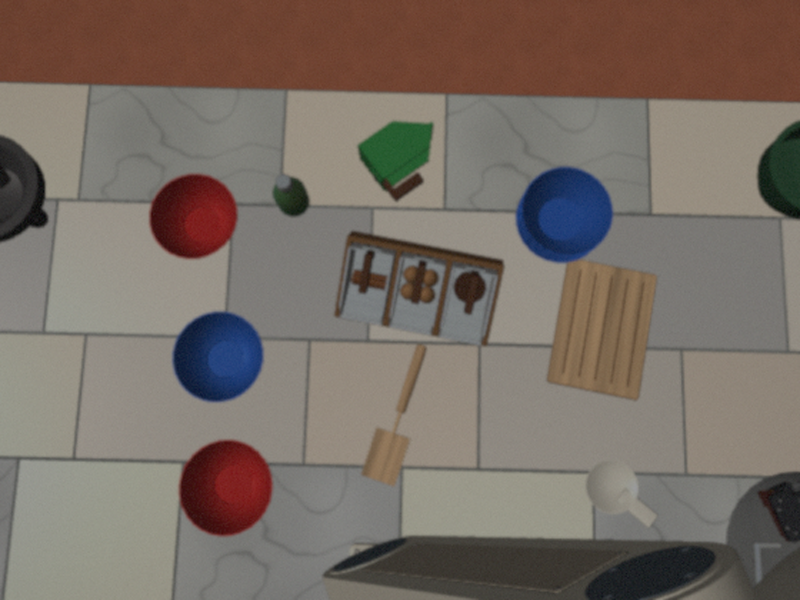

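Both views show the same layout. In the top view the middle bin at (419,283) holds four round nuts; the left one at (368,275) holds sticks and the right one at (469,288) the round tablet. The single blue bowl is at top (218,356) and scene (475,192). The blue thing at top (564,213) is the stack, and the two red bowls and the green scoop are decoys. I'll confirm with one enlarged crop.

Run:
```python
from h import *
a=cv2.imread('pics/scene0.png')[180:290,225:350]; b=cv2.imread('pics/top0.png')[155:250,228:358]
a=cv2.resize(a,None,fx=5,fy=5,interpolation=cv2.INTER_CUBIC);b=cv2.resize(b,None,fx=6,fy=6,interpolation=cv2.INTER_CUBIC)
cv2.imwrite('pics/c1.png',cv2.convertScaleAbs(a,alpha=1.6));cv2.imwrite('pics/c2.png',cv2.convertScaleAbs(b,alpha=1.6)); print(a.shape,b.shape)
```

```text
(550, 625, 3) (570, 780, 3)
```

View pics/c1.png

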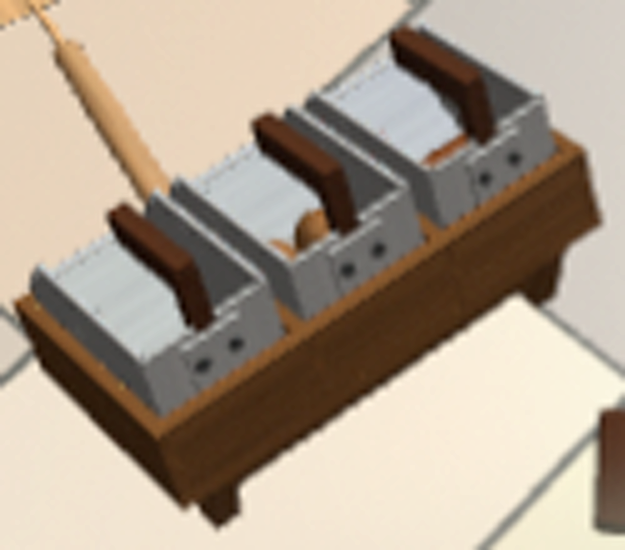

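View pics/c2.png

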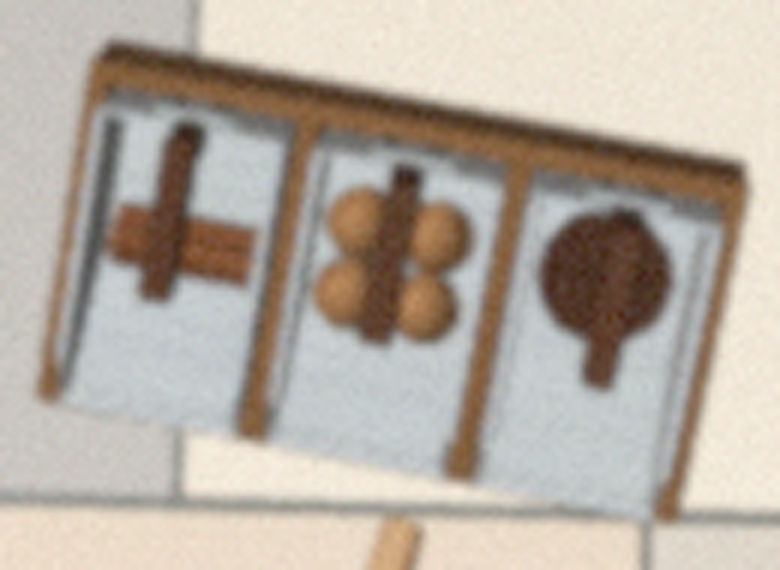

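The crop confirms it: the middle bin at c2 (390,265) holds four round walnuts, its left neighbour has sticks, its right neighbour the tablet. Next I'll fit the rack model to the points read off these crops, and measure the bowl and board.

```bash
cat > fit.py <<'E'
from h import *
from scipy.optimize import least_squares
from scipy.spatial.transform import Rotation as Ro
S=load('scene0');T=load('top0')
s=lambda u,v:(S,225+u/5,180+v/5); t=lambda u,v:(T,228+u/6,155+v/6)
# model points in rack frame; bin j offset 91*j (j=-1 chocolate,0 walnuts,1 cinnamon)
ob=[]
for j,a,b,w,l,tf in [(-1,(125,204),(108,212),[(275,300),(145,355)],None,(598,388)),(0,(275,113),(254,122),[(410,182),(297,260)],(175,183),(376,342)),(1,(408,27),(392,36),[(548,97),(433,175)],None,(157,298))]:
    y=.091*j
    ob+=[(s(*a),(-.028,y+.007,.12)),(s(*b),(-.028,y-.007,.12)),(s(*w[0]),(.04,y+.039,.08)),(s(*w[1]),(.04,y-.039,.08)),(t(*tf),(-.028,y,.12))]
def M(p):
    return Ro.from_euler('zy',[p[3],-24],degrees=True).as_matrix() , p[:3]
def f(p):
    R,o=M(p); return np.concatenate([proj(c,R@np.array(X)+o)-[u,v] for (c,u,v),X in ob])
r=least_squares(f,[.55,.0,.05,-10],loss='soft_l1',f_scale=1.5,x_scale=[.1,.1,.1,10])
R,o=M(r.x); print(r.x.round(4)); print(f(r.x).reshape(-1,2).round(1).tolist())
print('R',R.round(3).tolist())
print('grip',(R@[0,0,.109]+o).round(4),'lip',(R@[-.097,0,.048]+o).round(4))
def bowl(c,u,v):
    hsv=cv2.cvtColor(c['pixels'],cv2.COLOR_RGB2HSV); m=cv2.inRange(hsv,(100,80,30),(130,255,255))
    n,l,st,ce=cv2.connectedComponentsWithStats(m); k=l[int(v),int(u)]
    cs,_=cv2.findContours((l==k).astype(np.uint8),0,2); return max(cs,key=len)[:,0,:]
for c,u,v in [(T,152,249),(S,332,135)]:
    P=bowl(c,u,v)
    # fit circle of radius 82mm at z=62 as silhouette (rim part) 
    W=np.array([atz(c,*p,.062)[:2] for p in P]); h=cv2.minEnclosingCircle((W*1000).astype(np.float32)); print('bowl',h)
for q in [(575,260),(655,275),(638,398),(548,381)]: print('board',atz(T,q[0]*.7,q[1]*.7,.018).round(3))
for q in [(262,374),(320,470),(252,524),(186,421)]: print('boardS',atz(S,q[0]*.7,q[1]*.7,.018).round(3))
for n,z,q in [('red far',.05,(193,216)),('red near',.05,(225,487)),('cruet top',.127,(283,183)),('spat',.02,(420,350)),('spat2',.01,(380,470)),('stack',.119,(564,213))]: print(n,atz(T,q[0]*.7,q[1]*.7,z).round(3))
E
python3 fit.py
```

```text
[ 5.98600e-01 -1.00000e-03  5.06000e-02 -1.11844e+01]
[[0.5, 0.4], [-0.5, 1.8], [-1.0, -2.5], [-0.2, 4.0], [-1.4, -0.3], [-0.9, -0.6], [-1.0, 0.5], [0.5, 1.3], [-1.2, 2.6], [-1.1, -0.6], [0.1, -2.0], [-0.9, -1.0], [0.3, -0.9], [-0.1, -0.1], [-1.6, -1.3]]
R [[0.896, 0.177, -0.407], [-0.194, 0.981, 0.0], [0.399, 0.079, 0.914]]
grip [ 0.5543 -0.001   0.1502] lip [0.4922 0.0178 0.0557]
bowl ((433.1436462402344, 352.197021484375), 80.19825744628906)
bowl ((434.8246765136719, 346.8714904785156), 85.46676635742188)
board [ 0.633 -0.3    0.018]
board [ 0.608 -0.451  0.018]
board [ 0.377 -0.412  0.018]
board [ 0.404 -0.248  0.018]
boardS [ 0.41  -0.247  0.018]
boardS [ 0.628 -0.301  0.018]
boardS [ 0.614 -0.449  0.018]
boardS [ 0.381 -0.41   0.018]
red far [0.692 0.418 0.05 ]
red near [0.204 0.326 0.05 ]
cruet top [0.735 0.24  0.127]
spat [ 0.455 -0.011  0.02 ]
spat2 [0.236 0.057 0.01 ]
stack [ 0.695 -0.258  0.119]
```

```bash
sed -i "s/'zy'/'ZY'/" fit.py; python3 fit.py | head -8
cat >> h.py <<'E'
from scipy.spatial.transform import Rotation as Ro, Slerp
def rows(p1,R1,n,claw=1,p0=None,R0=None):
    st=robot.state(); p0=np.array(st['ee_pos']) if p0 is None else p0; R0=np.array(st['tool_rot']) if R0 is None else R0
    sl=Slerp([0,1],Ro.from_matrix([R0,R1])); out=[]
    for i in range(n):
        a=sl(i/n).as_matrix();b=sl((i+1)/n).as_matrix(); d=a.T@((p1-p0)/n)
        out.append([claw]+d.round(4).tolist()+Ro.from_matrix(a.T@b).as_rotvec().round(3).tolist())
    print('per-row mm',np.linalg.norm(p1-p0)/n*1000,'deg',np.degrees(np.linalg.norm(out[0][4:])));
    for o in out: print(o)
E
python3 -c "
from h import *
s=robot.state();print(s)"
```

```text
[ 5.9830e-01 -7.8000e-03  5.2100e-02 -9.4821e+00]
[[0.6, -0.8], [-0.5, 0.5], [-0.7, -3.4], [0.0, 2.4], [-0.9, -1.3], [-0.8, -0.8], [-1.0, 0.1], [0.6, 1.3], [-1.0, 1.8], [-1.1, -0.7], [-0.2, -1.0], [-1.1, -0.2], [-0.1, 0.4], [-0.1, 0.1], [-1.6, -0.5]]
R [[0.901, 0.165, -0.401], [-0.15, 0.986, 0.067], [0.407, 0.0, 0.914]]
grip [ 5.545e-01 -5.000e-04  1.517e-01] lip [0.4916 0.01   0.0565]
bowl ((433.1436462402344, 352.197021484375), 80.19825744628906)
bowl ((434.8246765136719, 346.8714904785156), 85.46676635742188)
board [ 0.633 -0.3    0.018]
board [ 0.608 -0.451  0.018]
{'time_s': 0.1, 'joint_positions': array([-6.78361766e+01,  2.42787270e+01,  9.34266246e+01,  1.19337501e-03,
        6.23737194e+01, -1.08963835e+00]), 'joint_velocities': array([ 0.03677594, -0.0806245 , -0.02762559, -0.0806345 ,  0.00901061,
        0.0375162 ]), 'effort': array([ 2.50357789e-04, -5.45615709e+01, -2.74324715e+01,  6.45416742e-02,
        1.87648670e-02, -4.25336157e-05]), 'ee_pos': array([ 0.24657735, -0.57375287,  0.22199683]), 'tool_rot': array([[ 9.18771188e-01,  3.94790135e-01, -5.03541946e-04],
       [ 3.94790454e-01, -9.18770290e-01,  1.28503793e-03],
       [ 4.46809191e-05, -1.37944938e-03, -9.99999048e-01]]), 'force': array([ 0.49000193, -0.12320208, -0.41290612]), 'wrist_torque': array([ 0.06710646, -0.04059246, -0.04474995]), 'opening': 0.08788964883377948}
```

Run:
```python
from h import *
a=np.radians(-9.5);R1=np.array([[np.cos(a),np.sin(a),0],[np.sin(a),-np.cos(a),0],[0,0,-1]])
rows(np.array([.55,0,.29]),R1,18,0.7)
```

```text
per-row mm 36.2553570080328 deg 1.8334649444186344
[0.7, 0.0281, -0.0226, -0.0037, -0.0, 0.0, 0.032]
[0.7, 0.0273, -0.0235, -0.0037, -0.0, 0.0, 0.032]
[0.7, 0.0266, -0.0244, -0.0037, -0.0, 0.0, 0.032]
[0.7, 0.0258, -0.0252, -0.0037, -0.0, 0.0, 0.032]
[0.7, 0.025, -0.026, -0.0038, -0.0, 0.0, 0.032]
[0.7, 0.0241, -0.0268, -0.0038, -0.0, 0.0, 0.032]
[0.7, 0.0233, -0.0275, -0.0038, -0.0, 0.0, 0.032]
[0.7, 0.0224, -0.0283, -0.0038, -0.0, 0.0, 0.032]
[0.7, 0.0215, -0.029, -0.0038, -0.0, 0.0, 0.032]
[0.7, 0.0206, -0.0296, -0.0038, -0.0, 0.0, 0.032]
[0.7, 0.0196, -0.0303, -0.0038, -0.0, 0.0, 0.032]
[0.7, 0.0186, -0.0309, -0.0038, -0.0, 0.0, 0.032]
[0.7, 0.0176, -0.0315, -0.0038, -0.0, 0.0, 0.032]
[0.7, 0.0166, -0.032, -0.0038, -0.0, 0.0, 0.032]
[0.7, 0.0156, -0.0325, -0.0038, -0.0, 0.0, 0.032]
[0.7, 0.0146, -0.033, -0.0038, -0.0, 0.0, 0.032]
[0.7, 0.0135, -0.0334, -0.0038, -0.0, 0.0, 0.032]
[0.7, 0.0124, -0.0338, -0.0038, -0.0, 0.0, 0.032]
```

Request:
servo_tool --plan '[0.7,0.028,-0.023,-0.006,0,0,0.032,0.7,0.027,-0.024,-0.006,0,0,0.032,0.7,0.027,-0.024,-0.006,0,0,0.032,0.7,0.026,-0.025,-0.006,0,0,0.032,0.7,0.025,-0.026,-0.006,0,0,0.032,0.7,0.024,-0.027,-0.006,0,0,0.032,0.7,0.023,-0.028,-0.004,0,0,0.032,0.7,0.022,-0.028,-0.004,0,0,0.032,0.7,0.021,-0.029,-0.004,0,0,0.032,0.7,0.021,-0.03,-0.004,0,0,0.032]' --newtons 60

```text
time_s: 1.1
ee_pos: [0.4186, -0.2455, 0.2723]
tool_rot: [[0.998, 0.065, -0.005], [0.065, -0.998, 0.006], [-0.004, -0.006, -1.0]]
force: [0.0, -0.0, -0.3]
opening: 0.0616
```

Run:
```python
from h import *
a=np.radians(-9.5);R1=np.array([[np.cos(a),np.sin(a),0],[np.sin(a),-np.cos(a),0],[0,0,-1]])
rows(np.array([.55,0,.29]),R1,12,0.5)
```

```text
per-row mm 23.252009325316045 deg 1.088619810748564
[0.5, 0.0123, -0.0197, -0.0014, -0.0, 0.0, 0.019]
[0.5, 0.0119, -0.0199, -0.0014, -0.0, 0.0, 0.019]
[0.5, 0.0115, -0.0202, -0.0014, -0.0, 0.0, 0.019]
[0.5, 0.0111, -0.0204, -0.0014, -0.0, 0.0, 0.019]
[0.5, 0.0107, -0.0206, -0.0014, -0.0, 0.0, 0.019]
[0.5, 0.0103, -0.0208, -0.0014, -0.0, 0.0, 0.019]
[0.5, 0.0099, -0.021, -0.0014, -0.0, 0.0, 0.019]
[0.5, 0.0095, -0.0212, -0.0014, -0.0, 0.0, 0.019]
[0.5, 0.0091, -0.0214, -0.0014, -0.0, 0.0, 0.019]
[0.5, 0.0087, -0.0215, -0.0015, -0.0, 0.0, 0.019]
[0.5, 0.0083, -0.0217, -0.0015, -0.0, 0.0, 0.019]
[0.5, 0.0078, -0.0218, -0.0015, -0.0, 0.0, 0.019]
```

Request:
servo_tool --plan '[0.5,0.012,-0.02,-0.0015,0,0,0.019,0.5,0.012,-0.02,-0.0015,0,0,0.019,0.5,0.0115,-0.02,-0.0015,0,0,0.019,0.5,0.011,-0.02,-0.0015,0,0,0.019,0.5,0.011,-0.021,-0.0015,0,0,0.019,0.5,0.01,-0.021,-0.0015,0,0,0.019,0.5,0.01,-0.021,-0.0015,0,0,0.019,0.5,0.0095,-0.021,-0.0015,0,0,0.019,0.5,0.009,-0.021,-0.0015,0,0,0.019,0.5,0.009,-0.0215,-0.0015,0,0,0.019,0.5,0.008,-0.022,-0.0015,0,0,0.019,0.5,0,0,0,0,0,0]'

```text
time_s: 2.3
ee_pos: [0.5421, -0.0058, 0.2878]
tool_rot: [[0.989, -0.148, -0.01], [-0.147, -0.989, 0.008], [-0.011, -0.006, -1.0]]
force: [-0.1, 0.4, 0.2]
opening: 0.044
```

Run:
```python
from h import *
c=snap('wrist','w1'); im=cv2.imread('pics/w1.png')
o=np.array([.5983,-.0078,.0521]);R=Ro.from_euler('ZY',[-9.48,-24],degrees=True).as_matrix()
for j in (-1,0,1):
  for X in [(-.028,.007,.12),(-.028,-.007,.12),(.04,-.007,.12),(.04,.007,.12)]:
    u=proj(c,R@(np.array(X)+[0,.091*j,0])+o)
    print(j,X,u.round(1))
    if abs(u).max()<600: cv2.circle(im,tuple(int(round(k)) for k in u),3,(0,255,0),1)
cv2.imwrite('pics/w1b.png',cv2.resize(im,(800,600),interpolation=cv2.INTER_CUBIC))
```

```text
-1 (-0.028, 0.007, 0.12) [367.6 223.4]
-1 (-0.028, -0.007, 0.12) [383.9 223.7]
-1 (0.04, -0.007, 0.12) [403.2 156. ]
-1 (0.04, 0.007, 0.12) [384.1 155.6]
0 (-0.028, 0.007, 0.12) [260.9 221.4]
0 (-0.028, -0.007, 0.12) [277.3 221.7]
0 (0.04, -0.007, 0.12) [278.7 153.6]
0 (0.04, 0.007, 0.12) [259.5 153.3]
1 (-0.028, 0.007, 0.12) [154.4 219.4]
1 (-0.028, -0.007, 0.12) [170.7 219.7]
1 (0.04, -0.007, 0.12) [154.2 151.4]
1 (0.04, 0.007, 0.12) [135.1 151.1]
```

View pics/w1b.png

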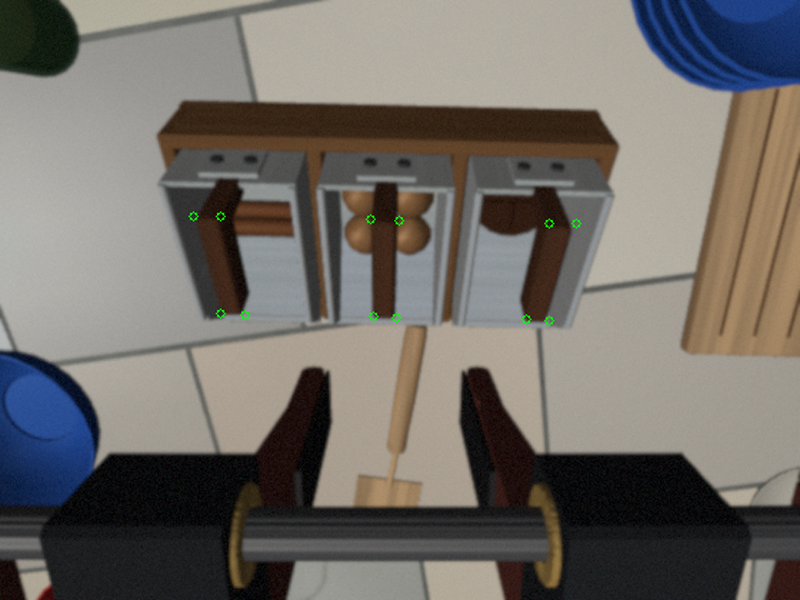

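The overlay matches the grips to within 1–2 px at the front edge (middle grip front at (385,317)). The image shows the walnuts in the middle bin. Descending next.

Run:
```python
from h import *
a=np.radians(-9.5);R1=np.array([[np.cos(a),np.sin(a),0],[np.sin(a),-np.cos(a),0],[0,0,-1]])
rows(np.array([.5545,-.0005,.1335]),R1,10,0.5)
```

```text
per-row mm 15.466656424124027 deg 0.14034542422206173
[0.5, 0.0014, -0.0007, 0.0154, -0.001, 0.001, 0.002]
[0.5, 0.0014, -0.0007, 0.0154, -0.001, 0.001, 0.002]
[0.5, 0.0014, -0.0007, 0.0154, -0.001, 0.001, 0.002]
[0.5, 0.0013, -0.0008, 0.0154, -0.001, 0.001, 0.002]
[0.5, 0.0013, -0.0008, 0.0154, -0.001, 0.001, 0.002]
[0.5, 0.0013, -0.0008, 0.0154, -0.001, 0.001, 0.002]
[0.5, 0.0013, -0.0008, 0.0154, -0.001, 0.001, 0.002]
[0.5, 0.0013, -0.0008, 0.0154, -0.001, 0.001, 0.002]
[0.5, 0.0012, -0.0008, 0.0154, -0.001, 0.001, 0.002]
[0.5, 0.0012, -0.0008, 0.0154, -0.001, 0.001, 0.002]
```

Request:
servo_tool --plan '[0.5,0.004,-0.003,0.008,-0.004,0.004,0.008,0.5,0.004,-0.003,0.01,-0.004,0.004,0.008,0.5,0.002,-0.001,0.015,-0.002,0.002,0.004,0.5,0.001,-0.001,0.016,0,0,0,0.5,0.001,0,0.016,0,0,0,0.5,0,0,0.016,0,0,0,0.5,0,0,0.016,0,0,0,0.5,0,0,0.016,0,0,0,0.5,0,0,0.016,0,0,0,0.5,0,0,0,0,0,0]'

```text
time_s: 3.35
ee_pos: [0.5496, -0.0077, 0.1454]
tool_rot: [[0.984, -0.177, -0.009], [-0.177, -0.984, -0.008], [-0.007, 0.009, -1.0]]
force: [-0.6, 0.1, -0.3]
opening: 0.0438
```

Run:
```python
from h import *
a=np.radians(-9.5);R1=np.array([[np.cos(a),np.sin(a),0],[np.sin(a),-np.cos(a),0],[0,0,-1]])
rows(np.array([.5545,-.0005,.1335]),R1,2,0.5)
```

```text
per-row mm 7.372023280728889 deg 0.5027684247751685
[0.5, 0.0018, -0.004, 0.0059, 0.005, 0.004, -0.006]
[0.5, 0.0018, -0.004, 0.0059, 0.005, 0.004, -0.006]
```

Request:
servo_tool --plan '[0.5,0.002,-0.004,0.005,0.005,0.004,-0.006,0.5,0.002,-0.004,0.006,0.005,0.004,-0.006,0.5,0,0,0,0,0,0]'

```text
time_s: 3.65
ee_pos: [0.5555, -0.0009, 0.1337]
tool_rot: [[0.986, -0.166, 0.002], [-0.166, -0.986, 0.001], [0.002, -0.002, -1.0]]
force: [-1.0, 0.3, -0.3]
opening: 0.044
```

Run:
```python
from h import *
a=np.radians(-9.5);R1=np.array([[np.cos(a),np.sin(a),0],[np.sin(a),-np.cos(a),0],[0,0,-1]])
rows(np.array([.5545,-.0005,.1335]),R1,1,0.5)
s=robot.state();print(s['ee_pos'],s['joint_positions'])
```

```text
per-row mm 1.0777097701460134 deg 0.17188733853924698
[0.5, -0.001, -0.0003, 0.0002, -0.002, -0.002, -0.001]
[ 0.55547058 -0.00091931  0.13370884] [-1.36262938e+00  2.53582255e+01  1.05874902e+02  9.61479953e-02
  4.86570360e+01  9.81222971e+01]
```

Request:
servo_tool --plan '[0,0,0,0,0,0,0,0,0,0,0,0,0,0,0,0,0,0,0,0,0,0,0,0,0,0,0,0,0,0,0,0,0,0,0]' --newtons 50

```text
time_s: 4.15
ee_pos: [0.5565, -0.0008, 0.1353]
tool_rot: [[0.986, -0.165, 0.005], [-0.165, -0.986, 0.001], [0.005, -0.002, -1.0]]
force: [-0.4, 0.1, -2.6]
opening: 0.0138
```

Request:
servo_tool --plan '[0,-0.0016,0,-0.0037,0,0,0,0,-0.0016,0,-0.0037,0,0,0,0,-0.0016,0,-0.0037,0,0,0,0,-0.0016,0,-0.0037,0,0,0,0,-0.0016,0,-0.0037,0,0,0]'

```text
time_s: 4.65
ee_pos: [0.5469, 0.0006, 0.1544]
tool_rot: [[0.986, -0.166, 0.002], [-0.166, -0.986, 0.001], [0.002, -0.002, -1.0]]
force: [1.4, -0.1, -2.2]
opening: 0.0137
```

Run:
```python
from h import *
s=robot.state();print(s['ee_pos'],s['force'],s['wrist_torque'],s['opening']);print(np.array(s['tool_rot']).round(4))
R=Ro.from_euler('ZY',[-9.48,-24],degrees=True).as_matrix();print('moved in rack axes',(R.T@(s['ee_pos']-np.array([.5565,-.0008,.1353]))).round(4))
c=snap('scene','s2');cv2.imwrite('pics/s2b.png',cv2.resize(c['pixels'][150:360,180:460,::-1],(800,600),interpolation=cv2.INTER_CUBIC))
```

```text
[0.54687074 0.00063105 0.15443232] [ 1.39416666 -0.1267154  -2.23382199] [0.00828369 0.00402094 0.00834391] 0.013659894602852841
[[ 0.9862 -0.1656  0.0025]
 [-0.1656 -0.9862  0.0011]
 [ 0.0023 -0.0015 -1.    ]]
moved in rack axes [-0.0011 -0.0002  0.0214]
```

View pics/s2b.png

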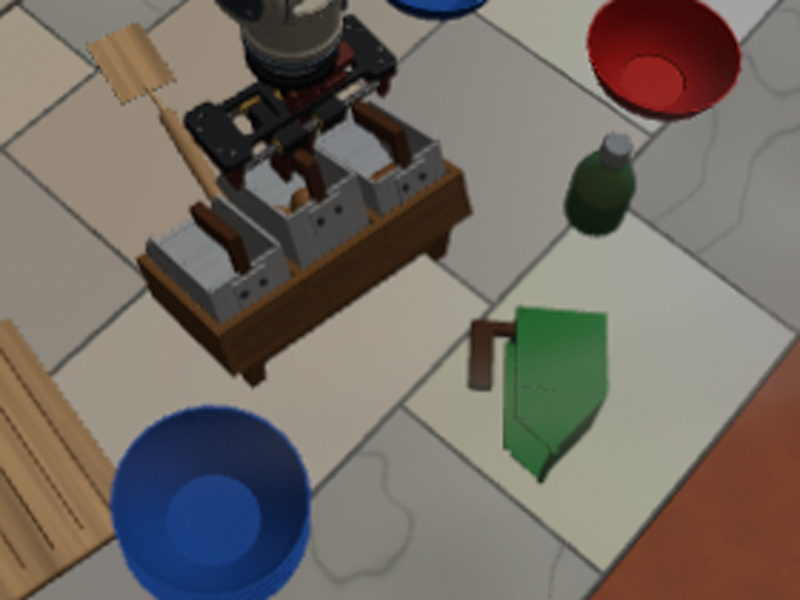

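The middle bin is rising squarely with its neighbours unmoved, and the force is low. I'll continue straight out.

Request:
servo_tool --plan '[0,-0.0017,0,-0.0042,0,0,0,0,-0.0018,0,-0.0042,0,0,0,0,-0.0018,0,-0.0042,0,0,0,0,-0.0018,0,-0.0042,0,0,0,0,-0.0018,0,-0.0042,0,0,0,0,-0.0018,0,-0.0042,0,0,0,0,-0.0018,0,-0.0042,0,0,0,0,-0.0018,0,-0.0042,0,0,0,0,-0.0018,0,-0.0042,0,0,0,0,-0.0018,0,-0.0042,0,0,0,0,-0.0018,0,-0.0042,0,0,0,0,-0.0018,0,-0.0042,0,0,0]'

```text
time_s: 5.9
ee_pos: [0.5235, 0.0045, 0.2098]
tool_rot: [[0.986, -0.166, 0.003], [-0.166, -0.986, 0.001], [0.003, -0.002, -1.0]]
force: [-0.6, 0.3, -1.3]
opening: 0.0134
```

Run:
```python
from h import *
s=robot.state();print(s['ee_pos'],s['force'],s['wrist_torque'],s['opening'],s['joint_positions'].round(1));print(np.array(s['tool_rot']).round(4))
R=Ro.from_euler('ZY',[-9.48,-24],degrees=True).as_matrix();print('moved in rack axes',(R.T@(s['ee_pos']-np.array([.5565,-.0008,.1353]))).round(4))
```

```text
[0.52351297 0.00447958 0.20975862] [-0.60700395  0.29984817 -1.25348186] [0.04722274 0.08354359 0.0191356 ] 0.013421790630880764 [-9.000e-01  1.660e+01  1.069e+02  1.000e-01  5.630e+01  9.860e+01]
[[ 0.9862 -0.1656  0.0031]
 [-0.1656 -0.9862  0.0011]
 [ 0.0028 -0.0016 -1.    ]]
moved in rack axes [-0.0002 -0.0002  0.0816]
```

```bash
cat >> h.py <<'E'
B=np.array([.433,.350,0])
def tool(psi,th): return Ro.from_euler('ZY',[psi,-(th-24)],degrees=True).as_matrix()@np.diag([1.,-1,-1])
def pour(psi,th,back=.04,lipz=.095):
    f=-np.array([np.cos(np.radians(psi)),np.sin(np.radians(psi)),0]); t=np.radians(th); up=np.array([0,0,1.])
    off=f*(.097*np.cos(t)-.061*np.sin(t))-up*(.097*np.sin(t)+.061*np.cos(t))
    G=B-back*f+up*lipz-off; R=tool(psi,th); return G+.019*R[:,2],R
E
python3 - <<'E'
from h import *
p,R=pour(30,24); p[2]+=.06; print(p)
s=robot.state(); rows(p,R,16,0,p0=np.array(s['ee_pos'])+[0,0,.1])
E
```

```text
[0.52289601 0.40190149 0.23117973]
per-row mm 25.31976709683325 deg 2.4637185190625397
[0, -0.0042, -0.0245, 0.0049, -0.0, -0.0, -0.043]
[0, -0.0031, -0.0246, 0.0049, -0.0, -0.0, -0.043]
[0, -0.002, -0.0247, 0.0049, -0.0, -0.0, -0.043]
[0, -0.001, -0.0248, 0.0049, -0.0, -0.0, -0.043]
[0, 0.0001, -0.0248, 0.0049, -0.0, -0.0, -0.043]
[0, 0.0012, -0.0248, 0.0049, -0.0, -0.0, -0.043]
[0, 0.0022, -0.0247, 0.0049, -0.0, -0.0, -0.043]
[0, 0.0033, -0.0246, 0.0049, -0.0, -0.0, -0.043]
[0, 0.0044, -0.0244, 0.0049, -0.0, -0.0, -0.043]
[0, 0.0054, -0.0242, 0.0049, -0.0, -0.0, -0.043]
[0, 0.0065, -0.024, 0.0049, -0.0, -0.0, -0.043]
[0, 0.0075, -0.0237, 0.0049, -0.0, -0.0, -0.043]
[0, 0.0085, -0.0233, 0.0049, -0.0, -0.0, -0.043]
[0, 0.0095, -0.0229, 0.0049, -0.0, -0.0, -0.043]
[0, 0.0105, -0.0225, 0.0049, -0.0, -0.0, -0.043]
[0, 0.0114, -0.022, 0.0049, -0.0, -0.0, -0.043]
```

Request:
servo_tool --plan '[0,0,0,-0.01,0,0,0,0,0,0,-0.015,0,0,0,0,0,0,-0.02,0,0,0,0,0,0,-0.02,0,0,0,0,0,0,-0.02,0,0,0,0,0,0,-0.015,0,0,0,0,0,0,-0.01,0,0,0]'

```text
time_s: 6.6
ee_pos: [0.522, 0.0044, 0.3268]
tool_rot: [[0.986, -0.166, 0.002], [-0.166, -0.986, 0.001], [0.001, -0.001, -1.0]]
force: [0.7, 0.4, -1.6]
opening: 0.0138
```

Request:
servo_tool --plan '[0,-0.002,-0.012,0,0,0,-0.02,0,-0.003,-0.019,0,0,0,-0.035,0,-0.003,-0.025,0,0,0,-0.043,0,-0.002,-0.025,0.002,0,0,-0.043,0,-0.001,-0.025,0.002,0,0,-0.043,0,0,-0.025,0.003,0,0,-0.043,0,0.001,-0.025,0.005,0,0,-0.043,0,0.002,-0.025,0.005,0,0,-0.043,0,0.003,-0.025,0.005,0,0,-0.043,0,0.004,-0.024,0.005,0,0,-0.043,0,0.005,-0.024,0.005,0,0,-0.043,0,0.006,-0.024,0.005,0,0,-0.043]'

```text
time_s: 7.8
ee_pos: [0.5074, 0.3003, 0.2831]
tool_rot: [[0.941, 0.338, -0.006], [0.338, -0.941, -0.001], [-0.006, -0.001, -1.0]]
force: [0.9, -0.5, -1.2]
opening: 0.0141
```

Run:
```python
from h import *
p,R=pour(30,24); p[2]+=.06
rows(p,R,7,0)
```

```text
per-row mm 16.44446629777089 deg 1.4335399454174105
[0, 0.007, -0.0129, 0.0074, -0.0, 0.001, -0.025]
[0, 0.0074, -0.0127, 0.0074, -0.0, 0.001, -0.025]
[0, 0.0077, -0.0125, 0.0074, -0.0, 0.001, -0.025]
[0, 0.008, -0.0123, 0.0074, -0.0, 0.001, -0.025]
[0, 0.0083, -0.0121, 0.0074, -0.0, 0.001, -0.025]
[0, 0.0086, -0.0119, 0.0074, -0.0, 0.001, -0.025]
[0, 0.0089, -0.0117, 0.0074, -0.0, 0.001, -0.025]
```

Request:
servo_tool --plan '[0,0.007,-0.013,0.007,0,0.001,-0.025,0,0.007,-0.013,0.007,0,0.001,-0.025,0,0.008,-0.0125,0.007,0,0.001,-0.025,0,0.008,-0.012,0.007,0,0.001,-0.025,0,0.008,-0.012,0.008,0,0.001,-0.025,0,0.007,-0.01,0.007,0,0.001,-0.02,0,0.004,-0.006,0.004,0,0,-0.01,0,0,0,0,0,0,0]'

```text
time_s: 8.6
ee_pos: [0.5188, 0.4007, 0.2279]
tool_rot: [[0.87, 0.493, -0.006], [0.493, -0.87, -0.001], [-0.005, -0.002, -1.0]]
force: [-0.2, 0.6, -1.8]
opening: 0.014
```

Run:
```python
from h import *
s=robot.state();print(s['joint_positions'].round(1),s['ee_pos'].round(4),s['force'].round(1))
c=snap('top','t3');d=snap('scene','s3')
b=c['pixels'][140:350,80:360,::-1]; a=d['pixels'][40:250,200:480,::-1]
cv2.imwrite('pics/t3b.png',cv2.convertScaleAbs(np.vstack([cv2.resize(x,(400*1,300)) for x in (b,a)]),alpha=1.4))
p,R=pour(30,40); rows(p,R,10,0)
```

```text
[36.6 26.6 88.8  0.1 64.9 97. ] [0.5188 0.4007 0.2279] [-0.2  0.6 -1.8]
per-row mm 4.680513216059918 deg 1.605304639238054
[0, -0.0019, 0.0001, 0.0043, -0.0, 0.028, -0.001]
[0, -0.002, 0.0, 0.0042, -0.0, 0.028, -0.001]
[0, -0.0021, 0.0, 0.0042, -0.0, 0.028, -0.001]
[0, -0.0022, 0.0, 0.0041, -0.0, 0.028, -0.001]
[0, -0.0024, 0.0, 0.004, -0.0, 0.028, -0.001]
[0, -0.0025, 0.0, 0.004, -0.0, 0.028, -0.001]
[0, -0.0026, 0.0, 0.0039, -0.0, 0.028, -0.001]
[0, -0.0027, 0.0, 0.0038, -0.0, 0.028, -0.001]
[0, -0.0028, 0.0, 0.0038, -0.0, 0.028, -0.001]
[0, -0.0029, 0.0, 0.0037, -0.0, 0.028, -0.001]
```

View pics/t3b.png

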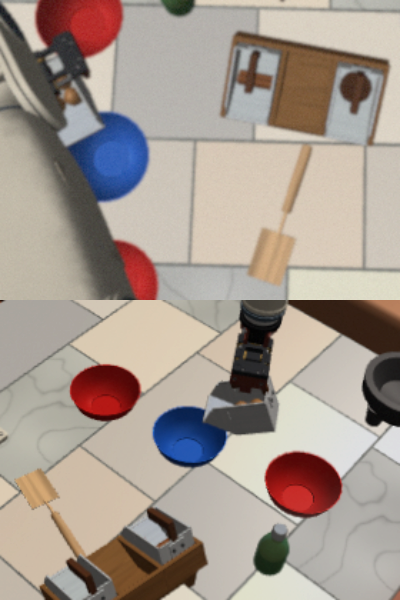

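The bin is held in its original attitude with the nuts in it and its lip over the blue bowl. The other bins haven't moved. I'll lower and tip to 40°, then further.

Request:
servo_tool --plan '[0,-0.002,0,0.004,0,0.028,0,0,-0.002,0,0.004,0,0.028,0,0,-0.002,0,0.004,0,0.028,0,0,-0.002,0,0.004,0,0.028,0,0,-0.0024,0,0.004,0,0.028,0,0,-0.0025,0,0.004,0,0.028,0,0,-0.0025,0,0.004,0,0.028,0,0,-0.0027,0,0.0038,0,0.028,0,0,-0.0028,0,0.0037,0,0.028,0,0,-0.003,0,0.0037,0,0.028,0]'

```text
time_s: 9.7
ee_pos: [0.5058, 0.3854, 0.1932]
tool_rot: [[0.837, 0.485, 0.253], [0.463, -0.875, 0.142], [0.29, -0.001, -0.957]]
force: [0.1, -0.2, -3.0]
opening: 0.0136
```

Run:
```python
from h import *
s=robot.state();print(s['joint_positions'].round(1))
p,R=pour(30,40);print('err',(s['ee_pos']-p).round(4),Ro.from_matrix(np.array(s['tool_rot']).T@R).as_rotvec().round(3))
p,R=pour(30,60); rows(p,R,12,0)
```

```text
[ 37.4  20.9 105.2  -3.9  37.2 101.2]
err [ 0.0033 -0.0047  0.0074] [ 0.004 -0.015 -0.017]
per-row mm 2.8717461745625568 deg 1.6063268008438478
[0, -0.0027, -0.0004, -0.0009, 0.001, 0.028, -0.001]
[0, -0.0027, -0.0004, -0.001, 0.001, 0.028, -0.001]
[0, -0.0026, -0.0004, -0.001, 0.001, 0.028, -0.001]
[0, -0.0026, -0.0004, -0.0011, 0.001, 0.028, -0.001]
[0, -0.0026, -0.0004, -0.0012, 0.001, 0.028, -0.001]
[0, -0.0025, -0.0004, -0.0013, 0.001, 0.028, -0.001]
[0, -0.0025, -0.0005, -0.0013, 0.001, 0.028, -0.001]
[0, -0.0025, -0.0005, -0.0014, 0.001, 0.028, -0.001]
[0, -0.0024, -0.0005, -0.0015, 0.001, 0.028, -0.001]
[0, -0.0024, -0.0005, -0.0015, 0.001, 0.028, -0.001]
[0, -0.0023, -0.0005, -0.0016, 0.001, 0.028, -0.001]
[0, -0.0023, -0.0005, -0.0017, 0.001, 0.028, -0.001]
```

Request:
servo_tool --plan '[0,-0.0027,-0.0004,-0.001,0.001,0.028,-0.001,0,-0.0027,-0.0004,-0.001,0.001,0.028,-0.001,0,-0.0026,-0.0004,-0.001,0.001,0.028,-0.001,0,-0.0026,-0.0004,-0.001,0.001,0.028,-0.001,0,-0.0026,-0.0004,-0.0012,0.001,0.028,-0.001,0,-0.0025,-0.0004,-0.0013,0.001,0.028,-0.001,0,-0.0025,-0.0005,-0.0013,0.001,0.028,-0.001,0,-0.0025,-0.0005,-0.0014,0.001,0.028,-0.001]'

```text
time_s: 10.5
ee_pos: [0.4849, 0.3716, 0.1994]
tool_rot: [[0.754, 0.487, 0.44], [0.417, -0.873, 0.251], [0.507, -0.006, -0.862]]
force: [1.1, 0.4, -1.2]
opening: 0.0139
```

Run:
```python
from h import *
s=robot.state();print(s['joint_positions'].round(1))
for th in (53,60):
  p,R=pour(30,th);print('err',(s['ee_pos']-p).round(4),Ro.from_matrix(np.array(s['tool_rot']).T@R).as_rotvec().round(3))
rows(p,R,6,0)
c=snap('top','t4');d=snap('scene','s4')
b=c['pixels'][140:350,80:360,::-1]; a=d['pixels'][40:250,200:480,::-1]
cv2.imwrite('pics/t4b.png',cv2.convertScaleAbs(np.vstack([cv2.resize(x,(400*1,300)) for x in (b,a)]),alpha=1.4))
```

```text
[ 38.6  15.9 117.1 -15.3  17.4 113. ]
err [ 0.0009 -0.0079  0.0069] [ 0.003 -0.025 -0.016]
err [ 0.0113 -0.0018  0.0053] [ 0.004  0.097 -0.016]
per-row mm 2.102918489839493 deg 0.9344658843976724
[0, -0.0017, -0.0012, 0.0, 0.001, 0.016, -0.003]
[0, -0.0017, -0.0012, -0.0, 0.001, 0.016, -0.003]
[0, -0.0017, -0.0012, -0.0, 0.001, 0.016, -0.003]
[0, -0.0017, -0.0012, -0.0001, 0.001, 0.016, -0.003]
[0, -0.0017, -0.0012, -0.0001, 0.001, 0.016, -0.003]
[0, -0.0017, -0.0012, -0.0001, 0.001, 0.016, -0.003]
```

View pics/t4b.png

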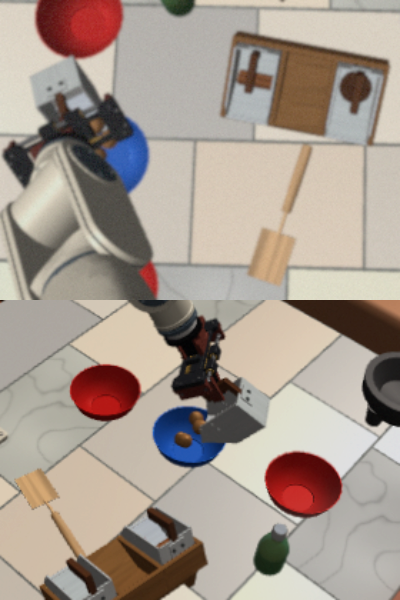

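Three or more walnuts are at or in the bowl; all is going over the lip (crop (185-205,425-440)). I'll tip a little further, rise slightly to keep joint 5 in range, and wait.

Request:
servo_tool --plan '[0,0.001,0,-0.004,0,0.015,0,0,0.001,0,-0.004,0,0.015,0,0,0.001,0,-0.004,0,0.015,0,0,0.001,0,-0.004,0,0.015,0,0,0.001,0,-0.003,0,0.012,0,0,0,0,0,0,0,0,0,0,0,0,0,0,0,0,0,0,0,0,0,0,0,0,0,0,0,0,0,0,0,0,0,0,0]'

```text
validation failed for argument at $.pl...
```

Run:
```python
from h import *
s=robot.state();print(s['joint_positions'].round(1))
p,R=pour(30,60);print('err',(s['ee_pos']-p).round(4),Ro.from_matrix(np.array(s['tool_rot']).T@R).as_rotvec().round(3))
d=snap('scene','s5'); w=snap('wrist','w5')
a=d['pixels'][60:165,270:410,::-1]
cv2.imwrite('pics/t5b.png',cv2.convertScaleAbs(np.vstack([cv2.resize(x,(400,300),interpolation=cv2.INTER_CUBIC) for x in (a,w['pixels'][:,:,::-1])]),alpha=1.4))
```

```text
[ 38.7  15.9 117.2 -15.2  17.5 112.9]
err [ 0.0104 -0.0024  0.0046] [ 0.004  0.1   -0.015]
```

View pics/t5b.png

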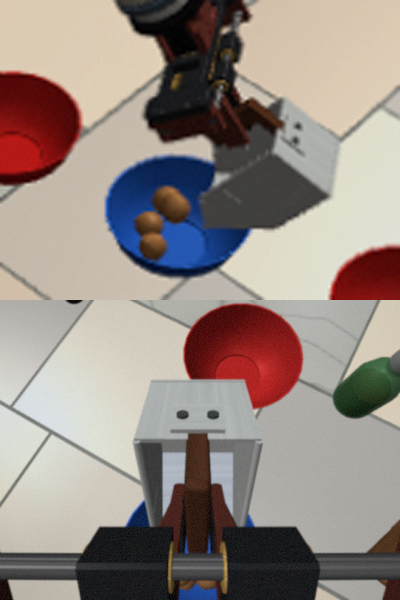

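The move call was refused (I miscounted the rows). The picture shows four walnuts in the bowl at crop (163,195), (178,208), (148,222) and (152,245), and the bin floor looks bare. A short settle with slight extra tip, then a check.

Request:
servo_tool --plan '[0,0.001,0,-0.004,0,0.015,0,0,0.001,0,-0.004,0,0.015,0,0,0.001,0,-0.004,0,0.015,0,0,0,0,0,0,0,0,0,0,0,0,0,0,0,0,0,0,0,0,0,0]'

```text
time_s: 11.3
ee_pos: [0.4836, 0.3707, 0.214]
tool_rot: [[0.732, 0.486, 0.477], [0.404, -0.874, 0.271], [0.548, -0.006, -0.836]]
force: [0.7, -0.2, -2.3]
opening: 0.0137
```

Run:
```python
from h import *
s=robot.state();print(s['joint_positions'].round(1),s['ee_pos'])
d=snap('scene','s6')
def nuts(c,x0,x1,y0,y1):
    h=cv2.cvtColor(c['pixels'][y0:y1,x0:x1],cv2.COLOR_RGB2HSV); m=cv2.inRange(h,(5,90,60),(20,255,255)); return [tuple(x) for x in cv2.connectedComponentsWithStats(m)[2].tolist() if x[4]>15]
print(nuts(d,300,370,100,165))
```

```text
[ 38.9  14.1 118.5 -19.7  15.3 117.5] [0.48357711 0.37065721 0.2140438 ]
[(0, 0, 70, 65, 4405), (26, 34, 18, 9, 67), (21, 40, 18, 10, 77)]
```

Run:
```python
from h import *
p=np.array([.5,.385,.34]); R=tool(28,24)
rows(p,R,9,0)
print('travel'); q=np.array([.507,-.353,.32]); rows(np.array([.505,.02,.35]),tool(-6,12),12,0,p,R); print('--'); rows(q,tool(-40,0),12,0,np.array([.505,.02,.35]),tool(-6,12))
```

```text
per-row mm 14.205112997898636 deg 3.669167322622145
[0, 0.0097, -0.0006, -0.0104, -0.001, -0.064, 0.002]
[0, 0.009, -0.0006, -0.011, -0.001, -0.064, 0.002]
[0, 0.0082, -0.0006, -0.0116, -0.001, -0.064, 0.002]
[0, 0.0075, -0.0006, -0.0121, -0.001, -0.064, 0.002]
[0, 0.0067, -0.0006, -0.0125, -0.001, -0.064, 0.002]
[0, 0.0059, -0.0006, -0.0129, -0.001, -0.064, 0.002]
[0, 0.005, -0.0006, -0.0133, -0.001, -0.064, 0.002]
[0, 0.0041, -0.0006, -0.0136, -0.001, -0.064, 0.002]
[0, 0.0033, -0.0006, -0.0138, -0.001, -0.064, 0.002]
travel
per-row mm 30.430932727517025 deg 2.9854345144856027
[0, -0.0139, 0.0271, -0.0008, 0.005, -0.017, 0.049]
[0, -0.0126, 0.0277, -0.0008, 0.005, -0.017, 0.049]
[0, -0.0112, 0.0283, -0.0007, 0.005, -0.017, 0.049]
[0, -0.0098, 0.0288, -0.0007, 0.005, -0.017, 0.049]
[0, -0.0084, 0.0292, -0.0007, 0.005, -0.017, 0.049]
[0, -0.007, 0.0296, -0.0007, 0.005, -0.017, 0.049]
[0, -0.0055, 0.0299, -0.0007, 0.005, -0.017, 0.049]
[0, -0.004, 0.0302, -0.0008, 0.005, -0.017, 0.049]
[0, -0.0026, 0.0303, -0.0009, 0.005, -0.017, 0.049]
[0, -0.0011, 0.0304, -0.001, 0.005, -0.017, 0.049]
[0, 0.0004, 0.0304, -0.0012, 0.005, -0.017, 0.049]
[0, 0.0019, 0.0303, -0.0014, 0.005, -0.017, 0.049]
--
per-row mm 31.1841528486648 deg 2.989829709378442
[0, 0.0039, 0.0309, 0.0017, 0.015, -0.017, 0.047]
[0, 0.0053, 0.0307, 0.0012, 0.015, -0.017, 0.047]
[0, 0.0068, 0.0304, 0.0006, 0.015, -0.017, 0.047]
[0, 0.0082, 0.0301, 0.0, 0.015, -0.017, 0.047]
[0, 0.0096, 0.0297, -0.0006, 0.015, -0.017, 0.047]
[0, 0.011, 0.0292, -0.0012, 0.015, -0.017, 0.047]
[0, 0.0123, 0.0286, -0.0018, 0.015, -0.017, 0.047]
[0, 0.0136, 0.0279, -0.0025, 0.015, -0.017, 0.047]
[0, 0.0149, 0.0272, -0.0032, 0.015, -0.017, 0.047]
[0, 0.0161, 0.0264, -0.0038, 0.015, -0.017, 0.047]
[0, 0.0172, 0.0256, -0.0045, 0.015, -0.017, 0.047]
[0, 0.0183, 0.0247, -0.0052, 0.015, -0.017, 0.047]
```

Request:
servo_tool --plan '[0,0.005,0,-0.008,0,0,0,0,0.008,0,-0.0125,0,0,0,0,0.0085,0,-0.0115,0,-0.05,0,0,0.008,0,-0.012,0,-0.06,0,0,0.0075,0,-0.012,0,-0.064,0,0,0.007,0,-0.0125,0,-0.064,0,0,0.006,0,-0.013,0,-0.064,0,0,0.005,0,-0.013,0,-0.064,0,0,0.004,0,-0.013,0,-0.064,0,0,0.003,0,-0.013,0,-0.064,0,0,0.002,0,-0.012,0,-0.06,0,0,0,0,-0.008,0,-0.04,0]'

```text
time_s: 12.55
ee_pos: [0.4901, 0.3768, 0.383]
tool_rot: [[0.867, 0.496, -0.041], [0.497, -0.868, -0.003], [-0.037, -0.017, -0.999]]
force: [0.4, 0.4, -2.1]
opening: 0.0136
```

Run:
```python
from h import *
s=robot.state();print(s['joint_positions'].round(1))
c=snap('top','t7'); m=c['pixels'][205:300,110:200,::-1]
d=snap('scene','s7'); a=d['pixels'][20:170,260:460,::-1]
cv2.imwrite('pics/t7b.png',cv2.convertScaleAbs(np.hstack([cv2.resize(x,(400,380),interpolation=cv2.INTER_CUBIC) for x in (a,m)]),alpha=1.4))
rows(np.array([.505,.02,.35]),tool(-6,12),12,0)
```

```text
[35.9 16.9 82.8  1.2 82.2 95.9]
per-row mm 29.912056855075438 deg 3.098743063531462
[0, -0.0136, 0.0265, 0.0028, 0.005, -0.014, 0.052]
[0, -0.0122, 0.0272, 0.0028, 0.005, -0.014, 0.052]
[0, -0.0108, 0.0278, 0.0028, 0.005, -0.014, 0.052]
[0, -0.0093, 0.0283, 0.0028, 0.005, -0.014, 0.052]
[0, -0.0077, 0.0288, 0.0028, 0.005, -0.014, 0.052]
[0, -0.0062, 0.0291, 0.0027, 0.005, -0.014, 0.052]
[0, -0.0047, 0.0294, 0.0027, 0.005, -0.014, 0.052]
[0, -0.0031, 0.0296, 0.0026, 0.005, -0.014, 0.052]
[0, -0.0015, 0.0298, 0.0025, 0.005, -0.014, 0.052]
[0, 0.0001, 0.0298, 0.0023, 0.005, -0.014, 0.052]
[0, 0.0016, 0.0298, 0.0022, 0.005, -0.014, 0.052]
[0, 0.0032, 0.0297, 0.002, 0.005, -0.014, 0.052]
```

View pics/t7b.png

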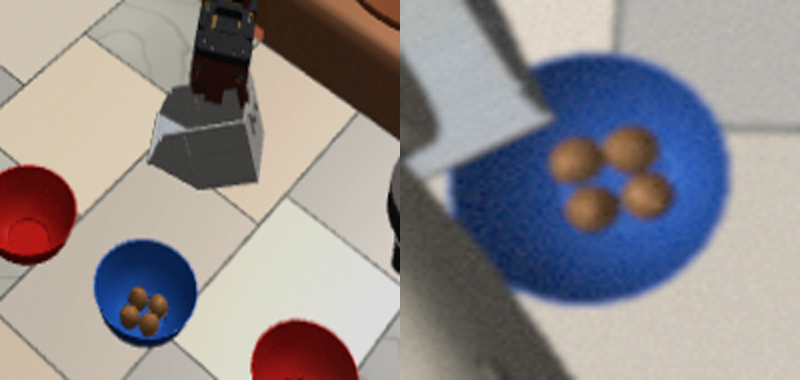

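All four walnuts sit in the blue bowl (right crop: (577,158), (630,150), (590,208), (647,195)). Now I'll carry the bin to the board.

Request:
servo_tool --plan '[0,-0.007,0.013,0,0.003,-0.007,0.03,0,-0.012,0.027,0.001,0.005,-0.014,0.052,0,-0.011,0.028,0.001,0.005,-0.014,0.052,0,-0.009,0.028,0.001,0.005,-0.014,0.052,0,-0.008,0.029,0.001,0.005,-0.014,0.052,0,-0.006,0.029,0.001,0.005,-0.014,0.052,0,-0.005,0.029,0.001,0.005,-0.014,0.052,0,-0.003,0.03,0.001,0.005,-0.014,0.052,0,-0.002,0.03,0.001,0.005,-0.014,0.052,0,0,0.03,0.001,0.005,-0.014,0.052,0,0.002,0.03,0.001,0.005,-0.014,0.052,0,0.003,0.03,0.001,0.005,-0.014,0.052]'

```text
time_s: 13.85
ee_pos: [0.4966, 0.0157, 0.3635]
tool_rot: [[0.971, -0.115, -0.208], [-0.112, -0.993, 0.028], [-0.21, -0.004, -0.978]]
force: [0.9, -0.2, -1.6]
opening: 0.0138
```

Run:
```python
from h import *
s=robot.state();print(s['joint_positions'].round(1))
rows(np.array([.507,-.353,.32]),tool(-40,0),14,0)
```

```text
[-0.5 11.4 93.3  1.5 87.3 95.9]
per-row mm 26.52856068372526 deg 2.539825678619121
[0, 0.0043, 0.0261, 0.0022, 0.013, -0.014, 0.04]
[0, 0.0054, 0.0259, 0.0018, 0.013, -0.014, 0.04]
[0, 0.0064, 0.0257, 0.0013, 0.013, -0.014, 0.04]
[0, 0.0075, 0.0254, 0.0009, 0.013, -0.014, 0.04]
[0, 0.0085, 0.0251, 0.0005, 0.013, -0.014, 0.04]
[0, 0.0095, 0.0248, 0.0, 0.013, -0.014, 0.04]
[0, 0.0104, 0.0244, -0.0004, 0.013, -0.014, 0.04]
[0, 0.0114, 0.0239, -0.0009, 0.013, -0.014, 0.04]
[0, 0.0123, 0.0235, -0.0013, 0.013, -0.014, 0.04]
[0, 0.0132, 0.0229, -0.0018, 0.013, -0.014, 0.04]
[0, 0.0141, 0.0224, -0.0023, 0.013, -0.014, 0.04]
[0, 0.0149, 0.0218, -0.0028, 0.013, -0.014, 0.04]
[0, 0.0157, 0.0211, -0.0033, 0.013, -0.014, 0.04]
[0, 0.0165, 0.0204, -0.0038, 0.013, -0.014, 0.04]
```

Request:
servo_tool --plan '[0,0.004,0.026,0.002,0.013,-0.014,0.04,0,0.005,0.026,0.002,0.013,-0.014,0.04,0,0.006,0.026,0.001,0.013,-0.014,0.04,0,0.008,0.025,0.001,0.013,-0.014,0.04,0,0.008,0.025,0,0.013,-0.014,0.04,0,0.01,0.025,0,0.013,-0.014,0.04,0,0.01,0.024,0,0.013,-0.014,0.04,0,0.011,0.024,-0.001,0.013,-0.014,0.04,0,0.012,0.023,-0.001,0.013,-0.014,0.04,0,0.013,0.023,-0.002,0.013,-0.014,0.04,0,0.014,0.022,-0.002,0.013,-0.014,0.04,0,0.015,0.022,-0.003,0.013,-0.014,0.04]'

```text
time_s: 15.05
ee_pos: [0.4818, -0.315, 0.3218]
tool_rot: [[0.736, -0.611, -0.293], [-0.561, -0.792, 0.242], [-0.379, -0.014, -0.925]]
force: [0.7, -0.3, -2.3]
opening: 0.0136
```

Run:
```python
from h import *
s=robot.state();print(s['joint_positions'].round(1))
# TCP target so that base centre over board centre with base 50 mm over board
R=tool(-40,0); G=np.array([.507,-.353,.018+.109+.05]); p=G+.019*R[:,2]; print(p)
rows(p,R,9,0)
```

```text
[-35.2  26.2  80.    1.7  96.1  92.1]
[ 0.50108001 -0.34803254  0.15964264]
per-row mm 18.509840172870476 deg 0.3340889341184459
[0, 0.0105, 0.0018, 0.0151, 0.0, -0.003, 0.005]
[0, 0.0105, 0.0018, 0.0151, 0.0, -0.003, 0.005]
[0, 0.0106, 0.0018, 0.0151, 0.0, -0.003, 0.005]
[0, 0.0107, 0.0017, 0.015, 0.0, -0.003, 0.005]
[0, 0.0107, 0.0017, 0.015, 0.0, -0.003, 0.005]
[0, 0.0108, 0.0016, 0.015, 0.0, -0.003, 0.005]
[0, 0.0108, 0.0016, 0.0149, 0.0, -0.003, 0.005]
[0, 0.0109, 0.0015, 0.0149, 0.0, -0.003, 0.005]
[0, 0.0109, 0.0015, 0.0149, 0.0, -0.003, 0.005]
```

Request:
servo_tool --plan '[0,0.0105,0.002,0.015,0,-0.003,0.005,0,0.0105,0.002,0.015,0,-0.003,0.005,0,0.0105,0.002,0.015,0,-0.003,0.005,0,0.0105,0.002,0.015,0,-0.003,0.005,0,0.0105,0.0015,0.015,0,-0.003,0.005,0,0.0105,0.0015,0.015,0,-0.003,0.005,0,0.0105,0.0015,0.015,0,-0.003,0.005,0,0.011,0.0015,0.015,0,-0.003,0.005,0,0.006,0.001,0.008,0,-0.003,0.005,0,0,0,0,0,0,0]'

```text
time_s: 16.05
ee_pos: [0.4965, -0.3478, 0.1525]
tool_rot: [[0.694, -0.647, -0.315], [-0.592, -0.762, 0.262], [-0.41, 0.005, -0.912]]
force: [1.0, -1.0, -1.8]
opening: 0.0138
```

Run:
```python
from h import *
s=robot.state();print(s['joint_positions'].round(1),s['force'].round(2))
R=tool(-40,0); G=np.array([.507,-.353,.018+.109+.01]); p=G+.019*R[:,2]; rows(p,R,6,0)
d=snap('scene','s8')
Rt=np.array(s['tool_rot']); Rb=Rt@np.linalg.inv(tool(0,0)); 
g=s['ee_pos']-.019*Rt[:,2]-np.array([0,0,.0026])
im=d['pixels'][:,:,::-1].copy(); im=cv2.resize(im[200:410,80:360],None,fx=2.8,fy=2.8,interpolation=cv2.INTER_CUBIC)
P={}
for n,X in dict(fl=(-.04,.039,-.109),fr=(-.04,-.039,-.109),bl=(.04,.039,-.109),br=(.04,-.039,-.109),tbl=(.04,.039,-.029),tbr=(.04,-.039,-.029),lipl=(-.097,.039,-.061),lipr=(-.097,-.039,-.061)).items():
    u=(proj(d,Rb@np.array(X)+g)-[80,200])*2.8; print(n,(Rb@np.array(X)+g).round(3)); P[n]=tuple(int(k) for k in u); cv2.circle(im,P[n],4,(0,255,0),1)
print(P);cv2.imwrite('pics/s8b.png',cv2.convertScaleAbs(im,alpha=1.3))
```

```text
[-36.8  39.1  81.6   1.2  83.4  93.2] [ 1.02 -0.96 -1.8 ]
per-row mm 5.528982915553024 deg 0.08102846845413955
[0, 0.0028, -0.0005, 0.0047, 0.0, 0.001, -0.001]
[0, 0.0028, -0.0005, 0.0047, 0.0, 0.001, -0.001]
[0, 0.0028, -0.0005, 0.0048, 0.0, 0.001, -0.001]
[0, 0.0028, -0.0005, 0.0048, 0.0, 0.001, -0.001]
[0, 0.0028, -0.0005, 0.0048, 0.0, 0.001, -0.001]
[0, 0.0028, -0.0005, 0.0048, 0.0, 0.001, -0.001]
fl [ 0.497 -0.297  0.058]
fr [ 0.446 -0.357  0.059]
bl [ 0.558 -0.349  0.058]
br [ 0.507 -0.409  0.058]
tbl [ 0.558 -0.349  0.138]
tbr [ 0.508 -0.408  0.138]
lipl [ 0.454 -0.26   0.106]
lipr [ 0.403 -0.32   0.107]
{'fl': (302, 248), 'fr': (217, 255), 'bl': (304, 331), 'br': (216, 339), 'tbl': (288, 299), 'tbr': (196, 307), 'lipl': (293, 169), 'lipr': (207, 176)}
```

View pics/s8b.png

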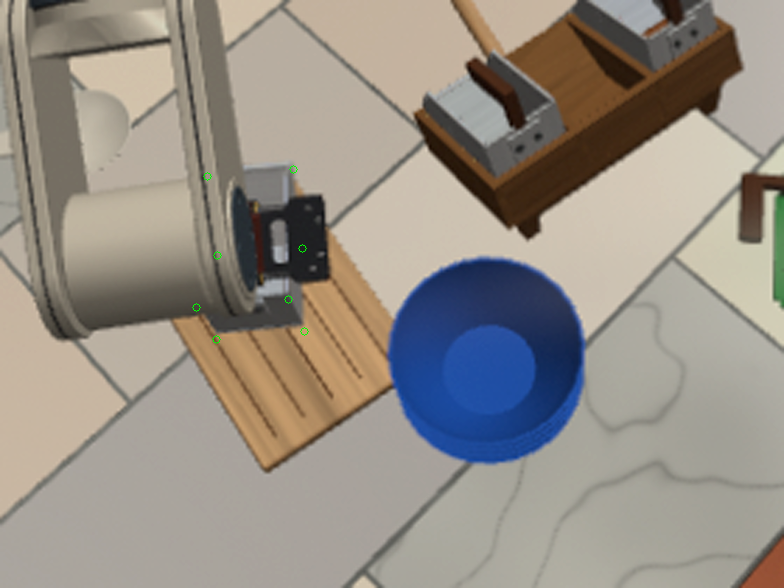

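The bin shows upright over the board; its corners are within about 2 px of the prediction (lip corner (293,165), back bottom corner (302,325)). Lowering.

Request:
servo_tool --plan '[0,0.003,0,0.006,0,0,0,0,0.003,0,0.006,0,0,0,0,0.003,0,0.006,0,0,0,0,0.002,0,0.005,0,0,0,0,0.001,0,0.003,0,0,0,0,0,0,0,0,0,0]'

```text
time_s: 16.7
ee_pos: [0.4981, -0.349, 0.1249]
tool_rot: [[0.696, -0.647, -0.311], [-0.593, -0.762, 0.259], [-0.405, 0.004, -0.914]]
force: [-0.2, 0.0, -1.5]
opening: 0.0136
```

```bash
cat > st.py <<'E'
from h import *
s=robot.state();Rt=np.array(s['tool_rot']); Rb=Rt@np.linalg.inv(tool(0,0)); g=s['ee_pos']-.019*Rt[:,2]-np.array([0,0,.0026])
print(s['ee_pos'].round(4),'F',s['force'].round(2),'base',(g-.109*Rb[:,2]).round(4),'binz',Rb[:,2].round(4),s['wrist_torque'].round(2))
E
python3 st.py
```

```text
[ 0.4981 -0.349   0.1249] F [-0.23  0.02 -1.53] base [ 0.5039 -0.3544  0.0307] binz [9.0e-04 4.7e-03 1.0e+00] [-0.14 -0.23 -0.01]
```

Base is predicted about 12 mm above the board. Creeping down.

Request:
servo_tool --plan '[0,0.001,0,0.002,0,0,0,0,0.001,0,0.002,0,0,0,0,0.001,0,0.002,0,0,0,0,0.001,0,0.002,0,0,0,0,0,0,0,0,0,0]'

```text
time_s: 17.2
ee_pos: [0.4987, -0.3495, 0.1158]
tool_rot: [[0.696, -0.647, -0.31], [-0.593, -0.762, 0.258], [-0.404, 0.004, -0.915]]
force: [0.1, -0.3, -1.6]
opening: 0.014
```

```bash
python3 st.py
```

```text
[ 0.4987 -0.3495  0.1158] F [ 0.06 -0.27 -1.57] base [ 0.5045 -0.355   0.0216] binz [1.0e-04 5.3e-03 1.0e+00] [-0.16 -0.33 -0.02]
```

Request:
servo_tool --plan '[0,0.0005,0,0.001,0,0,0,0,0.0005,0,0.001,0,0,0,0,0,0,0,0,0,0]'

```text
time_s: 17.5
ee_pos: [0.4988, -0.3496, 0.1135]
tool_rot: [[0.696, -0.647, -0.31], [-0.593, -0.762, 0.258], [-0.404, 0.004, -0.915]]
force: [-0.1, 0.2, -2.1]
opening: 0.0136
```

```bash
python3 st.py
```

```text
[ 0.4988 -0.3496  0.1135] F [-0.11  0.21 -2.06] base [ 0.5047 -0.3551  0.0192] binz [-1.0e-04  5.4e-03  1.0e+00] [-0.13 -0.31 -0.02]
```

Request:
servo_tool --plan '[0,0.0005,0,0.001,0,0,0,0,0.0005,0,0.001,0,0,0,0,0,0,0,0,0,0]'

```text
time_s: 17.8
ee_pos: [0.499, -0.3498, 0.1111]
tool_rot: [[0.696, -0.647, -0.31], [-0.594, -0.762, 0.258], [-0.403, 0.004, -0.915]]
force: [-0.1, -1.2, -1.5]
opening: 0.0133
```

```bash
python3 st.py
```

```text
[ 0.499  -0.3498  0.1111] F [-0.11 -1.19 -1.5 ] base [ 0.5049 -0.3553  0.0169] binz [-2.0e-04  5.5e-03  1.0e+00] [-0.15 -0.26  0.  ]
```

Request:
servo_tool --plan '[0,0.0005,0,0.001,0,0,0,0,0.0005,0,0.001,0,0,0,0,0,0,0,0,0,0]'

```text
time_s: 18.1
ee_pos: [0.4991, -0.3502, 0.1103]
tool_rot: [[0.696, -0.647, -0.31], [-0.594, -0.762, 0.258], [-0.403, 0.004, -0.915]]
force: [0.4, 0.9, -1.8]
opening: 0.0139
```

```bash
python3 st.py
```

```text
[ 0.4991 -0.3502  0.1103] F [ 0.35  0.9  -1.85] base [ 0.505  -0.3558  0.0161] binz [-2.0e-04  5.8e-03  1.0e+00] [-0.12 -0.23 -0.04]
```

Request:
servo_tool --plan '[0,0.0005,0,0.001,0,0,0,0,0.0005,0,0.001,0,0,0,0,0.0005,0,0.001,0,0,0,0,0,0,0,0,0,0]'

```text
time_s: 18.5
ee_pos: [0.4993, -0.3507, 0.1102]
tool_rot: [[0.696, -0.647, -0.31], [-0.593, -0.762, 0.258], [-0.403, 0.004, -0.915]]
force: [-0.6, -0.5, -1.5]
opening: 0.0136
```

```bash
python3 st.py
```

```text
[ 0.4993 -0.3507  0.1102] F [-0.6  -0.49 -1.47] base [ 0.5052 -0.3562  0.016 ] binz [-1.0e-04  5.6e-03  1.0e+00] [-0.16 -0.24  0.03]
```

Request:
servo_tool --plan '[0,0.001,0,0.003,0,0,0]'

```text
time_s: 18.6
ee_pos: [0.4991, -0.3512, 0.1099]
tool_rot: [[0.696, -0.647, -0.311], [-0.593, -0.762, 0.258], [-0.403, 0.005, -0.915]]
force: [-4.9, -0.7, 34.3]
opening: 0.0136
```

```bash
python3 st.py
python3 - <<'E'
from h import *
d=snap('scene','s9'); t=snap('top','t9')
a=d['pixels'][230:370,120:300,::-1]; b=t['pixels'][150:300,370:540,::-1]
cv2.imwrite('pics/s9b.png',cv2.convertScaleAbs(np.hstack([cv2.resize(x,(400,330),interpolation=cv2.INTER_CUBIC) for x in (a,b)]),alpha=1.3))
E
```

```text
[ 0.4991 -0.3512  0.1099] F [-4.87 -0.65 34.29] base [ 0.5049 -0.3567  0.0157] binz [4.e-04 6.e-03 1.e+00] [1.61 2.05 0.06]
```

Contact is clear (34 N while pushing). I'll relieve it, open, and back off along the fingers.

Request:
servo_tool --plan '[0,0,0,0,0,0,0,0,0,0,0,0,0,0,0.2,0,0,0,0,0,0,0.25,0,0,0,0,0,0,0.4,0,0,0,0,0,0,0.5,0,0,0,0,0,0,0.5,0,0,0,0,0,0]'

```text
time_s: 19.4
ee_pos: [0.4991, -0.351, 0.109]
tool_rot: [[0.696, -0.647, -0.31], [-0.594, -0.762, 0.258], [-0.403, 0.005, -0.915]]
force: [-0.0, 0.1, -0.0]
opening: 0.0422
```

```bash
python3 st.py
```

```text
[ 0.4991 -0.351   0.109 ] F [-0.01  0.14 -0.02] base [ 0.505  -0.3565  0.0148] binz [1.0e-04 5.9e-03 1.0e+00] [-0.05 -0.11 -0.01]
```

Request:
servo_tool --plan '[0.5,0,0,-0.004,0,0,0,0.5,0,0,-0.008,0,0,0,0.5,0,0,-0.012,0,0,0,0.5,0,0,-0.02,0,0,0,0.5,0,0,-0.025,0,0,0,0.5,0,0,-0.025,0,0,0,0.5,0,0,-0.025,0,0,0,0.5,0,0,-0.025,0,0,0,0.5,0,0,-0.025,0,0,0,0.5,0,0,-0.025,0,0,0,0.5,0,0,-0.02,0,0,0]'

```text
time_s: 20.5
ee_pos: [0.5689, -0.4091, 0.3199]
tool_rot: [[0.697, -0.647, -0.309], [-0.594, -0.762, 0.257], [-0.402, 0.005, -0.916]]
force: [0.8, -0.1, -0.0]
opening: 0.0437
```

Run:
```python
from h import *
s=robot.state();print(s['joint_positions'].round(1),s['force'].round(1))
d=snap('scene','s10'); t=snap('top','t10')
a=d['pixels'][:,:,::-1]; b=t['pixels'][:,:,::-1]
cv2.imwrite('pics/s10b.png',cv2.convertScaleAbs(np.vstack([cv2.resize(x,(400,300),interpolation=cv2.INTER_AREA) for x in (a,b)]),alpha=1.3))
x=cv2.resize(a[200:380,100:340],(480,360),interpolation=cv2.INTER_CUBIC); y=cv2.resize(b[150:300,370:490],(288,360),interpolation=cv2.INTER_CUBIC)
z=cv2.resize(b[140:345,100:366],(389,300)); w=np.zeros((300,379,3),np.uint8); w=cv2.resize(a[60:260,210:450],(379,300))
cv2.imwrite('pics/final.png',cv2.convertScaleAbs(np.vstack([np.hstack([x,y]),cv2.resize(np.hstack([z,w]),(768,240))]),alpha=1.3))
```

```text
[-37.2  39.2  59.    1.1 105.5  93.3] [ 0.8 -0.1 -0. ]
```

View pics/final.png

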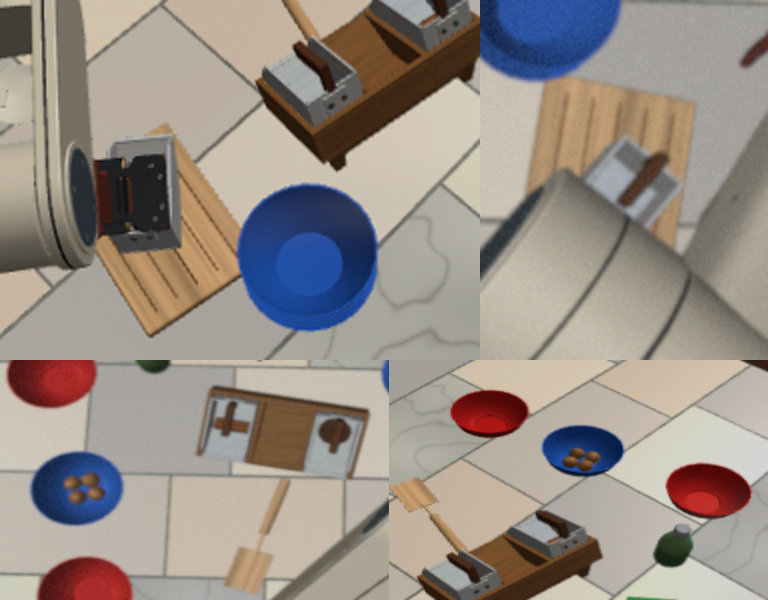

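The bin stands upright well inside the board (top-left crop (145,195)). The four nuts are in the blue bowl, and the rack, stack, cruet and spatula look unchanged. The gripper is clear, so I'm handing in.

```bash
python3 -c "
from plant import robot
print(robot.job_done())"
```

```text
the job is handed in; nothing more can be done
None
```

The job is done and handed in at about 21 s of the 64 s. I drew the walnut bin about 80 mm straight out of its pocket before tipping it. All four walnuts went into the single blue bowl, and the empty bin now stands on the draining board.

**Last checks:** The final pictures show four nuts in the bowl and the bin upright within the board. The bowl, the other two bins, the stack, the cruet and the spatula look undisturbed. The force read about zero after release, and the gripper was backed off about 230 mm.

**What disagreed or failed:**
- **Set-down height:** Contact came with the base at about 16 mm by my estimate, against the board's 18 mm. That is within the calibration error.
- **Set-down force:** One push to confirm contact read 34 N at the wrist. It went through the held bin, not the gripper's body.
- **Refused move:** One move call was refused because I miscounted its rows. It had no effect.
- **Base not seen whole:** The arm partly hid the bin in the last views, so its full base on the board is inferred from the measured pose (about 5 mm from the board's centre).

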